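# Build up a guide roller on its stub axle

## Task

Build up the guide roller on the stub axle of the assembly stand: thread on the narrow spacer sleeve first, then the wide roller, and last push on the closed end cap, open side towards the stand, until the axle's spring ball has snapped into it and the whole stack sits tight against the axle's shoulder. Press firmly enough to get over the ball, but never press spacer, roller and cap against each other with more than 25 N, because the roller's hub is soft plastic. Leave the shaft collar, star knob and rubber foot lying where they are.

Things in the scene. Friction and masses are not known exactly. Their poses are not given: they have to be found in the camera images.
- stand: Fixed assembly stand: grey base plate 130 x 125 mm, aluminium upright with split clamp head (48 mm wide in x, 20 mm thick in y, top 139 mm above the bench). Origin on the bench under the middle of the clamp head, z up. A level steel stub axle, centre line at x = 0, z = 110 mm, sticks out of the clamp along the stand's +y.
- clamp (a point): Point on the axle's centre line in the middle of the clamp; its y axis points out along the axle. Axle 16 mm thick; shoulder disc 28 mm. The axle's reach differs and is not measured: the shoulder's outer face lies 18 to 46 mm from here. From that face: spring ball at 62 mm, taper 66 to 72 mm (tip 9 mm thick). When all is home: spacer 0 to 20, roller 20 to 52, cap 52 to 78 mm.
- detent (a joint): Spring ball, 8 mm, standing 3 mm out of the top of the axle near its tip. Value in m: 0 = fully out, up to 0.0035 as it is pressed in. Each part must be pushed over it (about 5 to 10 N along the axle, then some 3 to 5 N of rubbing). A part stopped over it keeps it 0.8 mm or more in. It is out again, at 0, once spacer or roller have passed, and when it has snapped into the cap's chamber, which holds the cap.
- spacer_center (a point): Centre of the spacer: loose plain aluminium sleeve, 32 mm outside diameter, 18 mm bore, 20 mm long, 60 g. Its y axis is the bore's axis and at the start points as the rest's y axis does (the part may have rolled about it). At the start it stands on edge on the rest, centre 44 mm above the bench.
- roller_center (a point): Centre of the roller: loose wheel with black tyre and white hub, 46 mm outside diameter, 18 mm bore, 32 mm long, 55 to 110 g. Its y axis is the bore's axis, as for the spacer. At the start it stands on edge on the rest, centre 51.5 mm above the bench.
- cap_center (a point): Centre of the end cap: loose dark steel cup, 36 mm outside diameter, 26 mm long, 50 to 100 g. Its y axis points from the open side (18 mm bore through a 5 mm lip, then a chamber 26 mm wide, 17 mm deep) to the closed side (4 mm thick). At the start it stands on edge on the rest, centre 46 mm above the bench, open side to the rest's -y.
- rest: Fixed parts rest to the left (+y) of the stand, turned by under 0.3 rad: base 60 x 185 x 6 mm, two level rods (8 mm thick, 18 mm apart, tops 30 mm above the bench) along its y on four cross plates (30 mm wide, 36 mm high). Origin on the bench under its middle. Spacer, roller and cap stand at y = -55, 0, +55 mm in any order; grip them from above across the diameter.
- shaft_collar: Bystander: loose clamp collar, 30 mm, 12 mm high, behind the work.
- star_knob: Bystander: black star knob with stud up, 40 mm wide, 46 mm high, behind the stand.
- rubber_foot: Bystander: black rubber foot, 29 mm wide, 16 mm high, behind the work.

How it is judged:
By the outcome, as a careful person would: the job done as asked, in the order asked, and still so for the second after the job is handed in, with the robot touching nothing.
It also fails if it takes over 70 s, if anything falls off the work surface, if the arm or the gripper's body presses on something with over 40 N, if the wrist force passes 120 N, or if a joint passes its speed limit or range.

## Robot

A 6-joint arm with a two-finger parallel gripper is mounted at the origin on a cart in front of the work surface, level with it; the furniture and walls round the work are solid. World frame = base frame: x ahead of the robot, y to its left, z up, the work surface at z = 0. Lengths are in m, angles in rad, forces in N, time in s.
With the tool pointing down it reaches from about 0.3 to 0.875 m from the base axis. Payload 6.4 kg.
Tool frame: the origin (TCP) lies midway between the tips of the shut fingers; the grasp point (between the pads) lies 19 mm behind it; z points along the fingers, y is the line along which they close (so a half turn about z gives the same grasp; the last joint's range is limited). The gripper opens to 85 mm and grips with 20 to 120 N. Pads are 22 mm wide; open, the fingers measure 114 mm over their backs; the gripper's body (76 mm by 85 mm) begins 54 mm behind the grasp point. The pads swing forward as they close: fully open they stand 13 mm farther back than shut.
Start: joints at [1.095, 0.181, 1.607, -0, 1.354, -0.206], TCP at [0.153, 0.554, 0.231] pointing down, gripper open.
Joint ranges: [-2.99, 2.99], [-0.89, 2.07], [0.3, 2.58], [-1.14, 4.28], [0, 2.63], [-3.12, 3.12]. Speed limits (rad/s): [2.57, 2.57, 3.01, 3.14, 3.14, 3.14].

## Interface

Orientations are given as a unit quaternion [w, x, y, z].
In Python, from bench import sensors, vision, ctrl gives the robot as it stands.
- The arm moves only by the tool carry_out, never from a script. Its argument "deltas" is text: rows parted by semicolons, each of 7 numbers parted by spaces: the shift along the tool's x, y, z in mm, then the turn, a rotation vector about the tool's x, y, z in rad, then the closure, from 0 (fully open) to 1 (shut). In form: tx ty tz ax ay az claw; .... A call has 1 to 12 rows; each row is the pose to reach, as a shift and turn from the pose commanded when the call began, along the tool's axes at that moment; what a row does not reach only later rows make up. A row lasts 1/8 s, in which the tool goes at most 62.5 mm and 10.7 degrees, less where a joint would pass 70% of its speed; a pose out of reach is approached as far as the arm can. A call with a gripper value outside its range is refused whole. The fingers move at their own pace and stop on an object; the grip force is fixed at half the most. Time passes only in rows, so rows that repeat a pose let the fingers close. It gives the time, the measured TCP pose, the force, the opening and the grip force at its end, in the units of the state.
- sensors.get_obs(): the state, without advancing time (a new reading comes with each control period).
- vision.camera(name): name is "side" or "top"; returns the picture (384x512x3 uint8, blue, green, red); there is no depth.
- vision.camera_model(name): a dict with "K" (3x3 intrinsics, pixels), "extrinsics" (4x4, takes a point from world to camera coordinates). Camera axes: x right, y down, z forward; pixel columns grow to the right and rows downward; lengths in m; the calibration is good to about 2 mm. A picture is of the moment at which its call begins. camera_model takes no time and is no camera call.
- ctrl.hand_in(): hands the job in; it is judged then, once.
The state is a dict: "time_s": time; "q": joint angles; "dq": joint speeds; "joint_efforts": joint torques, N m; "eef_pos": TCP position; "eef_rot": TCP orientation; "wrist_force": force on the tool from outside, world axes, zero at the start; "torque": the same for the moment, N m; "opening": opening from 0.0 (shut) to 1.0 (fully open); "grasp_force": force on a finger pad.
Only numpy, scipy, OpenCV 4.12 (cv2) and the standard library are available. Lean on these libraries where they do the work, as an engineer would, in place of code of your own. Each camera call takes 0.05 s, during which the arm holds its last target. There are 200 camera calls.

## Working session

There is one attempt and no reset: what is moved stays moved. The work goes in short steps, Python scripts to look and compute and a tool call to move; the robot and the scene stay as the last step left them, time stands still between calls to the robot, and variables do not carry over. Pictures are saved under pics/ and viewed, at most 10 in all, crops included, and the job is handed in when it is done.

Besides the shell and the picture viewer there is one more tool, called after "Request:" as a command line: name --argument value ..., lists and objects as JSON in quotes. carry_out: Moves the arm, as the interface text tells. Its arguments: {"type":"object","properties":{"deltas":{"type":"string"}},"required":["deltas"]}

```bash
mkdir -p pics; ls; python3 - <<'E'
from bench import sensors, vision, ctrl
import cv2, numpy as np
print(sensors.get_obs())
for n in("side","top"):
    cv2.imwrite(f"pics/{n}0.png",vision.camera(n)); m=vision.camera_model(n)
    np.set_printoptions(precision=4,suppress=True)
    E=np.array(m["extrinsics"]);print(n,m["K"],E,"cam pos",-E[:3,:3].T@E[:3,3])
E
```

```text
pics
{'time_s': 0.0, 'q': array([ 1.09468572e+00,  1.81537709e-01,  1.60803873e+00,  1.77079563e-05,
        1.35380355e+00, -2.06339978e-01]), 'dq': array([ 8.06131013e-04, -7.59396307e-04,  1.14875411e-03,  1.07460021e-03,
        2.83844321e-05,  3.34684896e-04]), 'joint_efforts': array([-9.01214589e-04, -4.44873083e+01, -3.51337767e+01, -1.93564829e-04,
        9.17061581e-03,  8.04082561e-05]), 'eef_pos': array([0.15297746, 0.55368792, 0.23037119]), 'eef_rot': array([-3.07205348e-04,  1.34478513e-01,  9.90916107e-01, -8.39251778e-04]), 'wrist_force': array([-0.15448475, -0.479266  ,  0.35024119]), 'torque': array([ 0.06080441, -0.04033638, -0.04560396]), 'grasp_force': 0.0, 'opening': 1.0021138082703722}
side [[474.6302   0.     261.4426]
 [  0.     474.6302 199.2036]
 [  0.       0.       1.    ]] [[-0.9994  0.0334 -0.0072  0.5249]
 [ 0.0276  0.6648 -0.7465 -0.0354]
 [-0.0202 -0.7463 -0.6653  1.044 ]
 [ 0.      0.      0.      1.    ]] cam pos [0.5466 0.7851 0.672 ]
top [[433.1418   0.     254.8254]
 [  0.     433.1418 196.9521]
 [  0.       0.       1.    ]] [[ 0.0227 -0.9992  0.0334  0.1261]
 [-0.9804 -0.0288 -0.1951  0.5436]
 [ 0.1959 -0.0283 -0.9802  0.9656]
 [ 0.      0.      0.      1.    ]] cam pos [0.3409 0.169  1.0483]
```

View pics/side0.png

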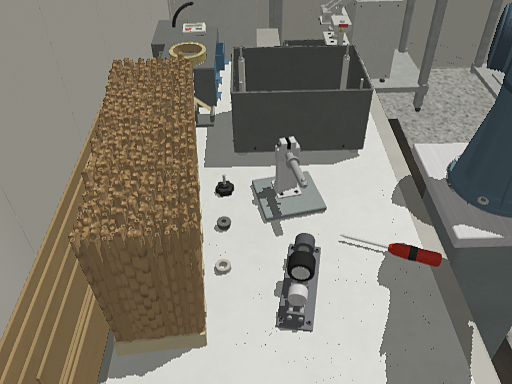

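View pics/top0.png

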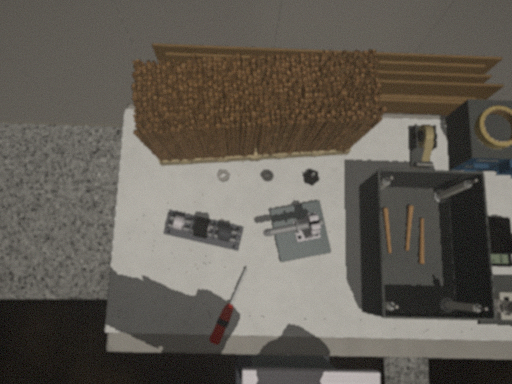

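Side view: rest around (298,285) with spacer nearest the camera (297,293), roller (301,265) and cap (304,243) towards the stand; axle tip at about (302,182). I'll enlarge both views.

```bash
python3 - <<'E'
import cv2, numpy as np
s=cv2.imread("pics/side0.png");t=cv2.imread("pics/top0.png")
# side crop x240-340,y130-335 -> ; top crop x155-335,y190-270
a=cv2.resize(s[130:230,240:340],None,fx=4,fy=4,interpolation=cv2.INTER_CUBIC)
b=cv2.resize(s[230:330,240:340],None,fx=4,fy=4,interpolation=cv2.INTER_CUBIC)
cv2.imwrite("pics/c1.png",np.hstack([a,b]))
c=cv2.resize(t[190:270,155:335],None,fx=4.4,fy=4.4,interpolation=cv2.INTER_CUBIC)
c=np.clip(c.astype(float)*1.5,0,255).astype(np.uint8)
cv2.imwrite("pics/c2.png",c)
E
```

```text
(no output)
```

View pics/c1.png

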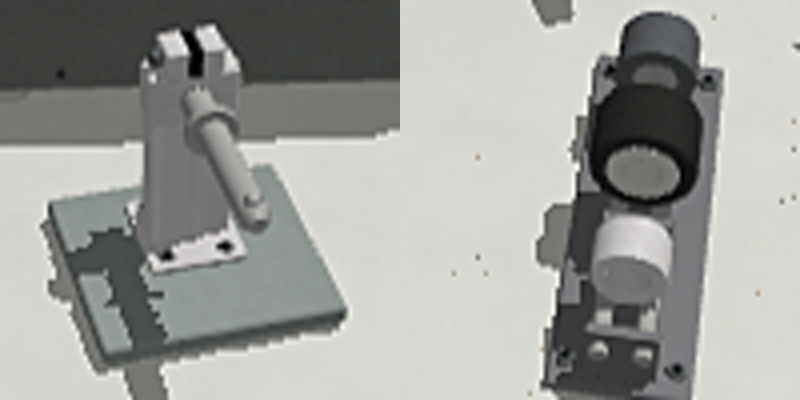

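View pics/c2.png

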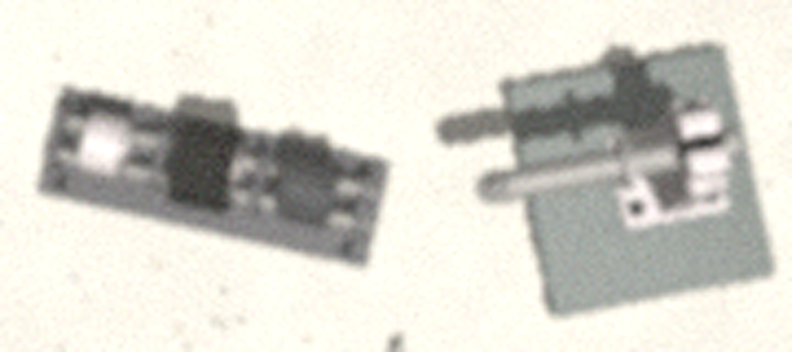

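Side crop: spacer at the near end, roller in the middle, cap at the far end; shoulder disc centre ≈ (293.5,161) and axle tip ≈ (304.5,184) in full-image pixels. Top crop: rest corners visible, axle from (264,232.5) to (310,225).

```bash
cat > h.py <<'E'
import numpy as np, cv2
from bench import sensors, vision
from scipy.spatial.transform import Rotation as R
np.set_printoptions(precision=4,suppress=True)
def cast(n,uv,z):
    m=vision.camera_model(n);E=np.array(m["extrinsics"]);c=-E[:3,:3].T@E[:3,3]
    uv=np.atleast_2d(uv).astype(float)
    d=(np.linalg.inv(m["K"])@np.c_[uv,np.ones(len(uv))].T).T@E[:3,:3]
    return c+d*((z-c[2])/d[:,2])[:,None]
def delta(p,ang):
    "shift/turn from measured pose to TCP p, pointing down, tool x at world angle ang"
    o=sensors.get_obs();w=o["eef_rot"];r=R.from_quat(w[[1,2,3,0]])
    x=np.array([np.cos(ang),np.sin(ang),0]);zt=np.array([0,0,-1.]);t=R.from_matrix(np.c_[x,np.cross(zt,x),zt])
    return np.r_[r.inv().apply(np.array(p)-o["eef_pos"])*1000,(r.inv()*t).as_rotvec()]
E
python3 - <<'E'
from h import *
ct=np.array([[65,88],[385,160],[365,265],[40,192]])/4.4+[155,190]
P=cast("top",ct,.006);print("rest top",P,P.mean(0))
cs=np.array([[545-400,388],[692-400,400],[722-400,68],[600-400,55]])/4+[240,230]
Q=cast("side",cs,.006);print("rest side",Q,Q.mean(0))
for X in(P,Q):
    (c,s,a)=cv2.minAreaRect(X[:,:2].astype(np.float32)*1000);print(c,s,a)
print("axle top",cast("top",np.array([[495,186],[560,174],[600,168],[660,156]])/4.4+[155,190],.110))
print("axle side",cast("side",np.array([[213,122],[232,170],[258,214]])/4+[240,130],.110))
print("parts side near face", cast("side",np.array([[630-400,270],[645-400,172]])/4+[240,230],.044))
g=cv2.cvtColor(cv2.imread("pics/side0.png"),6)
for r in range(150,190,3): print(r,g[r,285:313])
g=cv2.cvtColor(cv2.imread("pics/top0.png"),6)
for c in range(260,312,6): print(c,g[215:242,c])
E
```

```text
rest top [[0.5109 0.3444 0.006 ]
 [0.4757 0.1671 0.006 ]
 [0.418  0.1763 0.006 ]
 [0.4531 0.3544 0.006 ]] [0.4644 0.2605 0.006 ]
rest side [[0.5128 0.35   0.006 ]
 [0.4541 0.3578 0.006 ]
 [0.4193 0.1787 0.006 ]
 [0.4763 0.168  0.006 ]] [0.4656 0.2636 0.006 ]
(464.4486389160156, 260.3465576171875) (182.84739685058594, 58.594482421875) 78.84735107421875
(466.0574951171875, 264.3460388183594) (186.0079345703125, 59.18502426147461) 79.00630187988281
axle top [[0.4508 0.1125 0.11  ]
 [0.4577 0.0803 0.11  ]
 [0.4612 0.0605 0.11  ]
 [0.468  0.0305 0.11  ]]
axle side [[0.4636 0.0436 0.11  ]
 [0.4577 0.0816 0.11  ]
 [0.4487 0.1146 0.11  ]]
parts side near face [[0.4774 0.3213 0.044 ]
 [0.4665 0.2711 0.044 ]]
150 [114 115 117 118 120 116 114 115 114 115 113 112 111 113 124 103  64  68
  77  75  76  76  76  74  75  75  76  86]
153 [107  93 147 160 170 178 181 152 104 109 110 109 108 108 127 119 121 121
 121 120 120 121 121 121 120 119 120 120]
156 [ 87  79 108 131 149 159 169 174 175 148 150 128 113 108 127 120 120 120
 120 121 120 120 119 120 121 121 121 120]
159 [114  96  97 131 117  79  77  
[... 1609 characters left out ...]
8 170 172]
278 [ 74  59  63  63  62  70  93 104 110 114 110 101  91 103 120 138 139 128
 116 111 116 113 112 112 115 108 110]
284 [ 59  60  63  68  67  85  99 111 111 109  93  98 101 119 140 137 125 111
 111 109 111 117 109 111 114 109 114]
290 [ 59  59  68  81 102 113 110 107 108  93  94 105 122 136 134 120 109 112
 114 111 111 108 113 109 110 113 115]
296 [ 61  59  62  75  86  95  96  92  91  94 107 113 119 117 108  94  97 117
 143 147 143 137 135 131 124 116 113]
302 [ 58  56  65  60  70  76  73  83  90 105 123 135 131 117 105  93 111 131
 143 158 159 156 158 163 166 153 133]
308 [ 87  85  89  84  75  70  75  74  87  98 106 109 106  95  68  70  70  69
  68  74  78  95 119 143 140 125 118]
```

```bash
python3 - <<'E'
from h import *
A=cast("side",[[294.2,165],[295.7,168],[297.3,171],[298.4,174],[299.9,177]],.11)
B=cast("top",[[272,230.8],[278,229.5],[284,228.2],[290,227.1]],.11)
for X in(A,B):
    k=np.polyfit(X[:,1],X[:,0],1);print(k,"yaw",-np.arctan(k[0]),"x at y=.08,.115,.13,.2",np.polyval(k,[.05,.08,.115,.2]))
# parts, top view masks: spacer bright blob, dark roller
g=cv2.cvtColor(cv2.imread("pics/top0.png"),6)
for r in range(210,248,2): print(r,g[r,164:246:2])
E
```

```text
[-0.2002  0.4744] yaw 0.19762335654948515 x at y=.08,.115,.13,.2 [0.4644 0.4584 0.4514 0.4343]
[-0.2346  0.4785] yaw 0.23041282913697106 x at y=.08,.115,.13,.2 [0.4668 0.4597 0.4515 0.4316]
210 [172 166 150 103 123 136 133 154 163 169 165 165 168 170 166 171 161 166
 163 168 172 168 165 170 171 171 169 171 169 171 166 169 166 172 171 169
 167 170 174 168 170]
212 [169 171 112  72  73  68  60  73  87 118 126 157 163 169 166 158 113  99
 104 131 135 136 158 167 170 168 173 172 165 174 168 172 172 173 170 167
 170 169 173 168 168]
214 [170 160  92  66  67  47  62  58  59  55  65  98  97 122 136 118  87  83
  85  86  83  86 126 169 165 170 169 168 168 170 173 167 169 168 171 171
 169 173 171 173 168]
216 [173 155  90  89  89  72 101  96  93  79  68  83  85  79  80  74  62  66
  69  80  85  88 108 165 170 172 175 175 167 173 174 171 169 170 172 174
 170 172 171 173 173]
218 [174 135  86 104 117 122 137 143 127 121  92  66  60  60  55  51  54  44
  44  48  52  60  84 147 169 162 168 168 160 156 168 172 172 174 169 171
 170 172 172 169 172]
220 [168 114  75  75  88 139 159 156 147 137 115 1
[... 1657 characters left out ...]
107 163 173]
240 [166 168 171 169 170 169 167 166 168 168 165 164 160 145 130 115 109  96
  85  89  92  93  92  96  90  88  93  87  80  76  70  65  71 108 120 116
  93 102 128 165 168]
242 [163 166 171 170 170 169 165 166 168 166 166 170 164 170 166 166 161 147
 139 125 108  95  90  93  94  91  92  94  91  88  86  83  86  92  95  91
  89 101 143 168 167]
244 [170 166 170 169 165 163 167 170 169 171 167 167 167 170 164 167 168 169
 170 166 164 153 140 129 112 104  91  92  95  92  94  92  91  92  90  79
  85  92 156 173 173]
246 [169 170 172 170 167 169 165 167 169 168 169 165 169 169 167 169 164 165
 163 164 167 168 170 165 167 156 150 139 118  97  93  92  94  90  76  70
  93 112 166 172 169]
```

```bash
python3 - <<'E'
from h import *
print(delta([.4756,.316,.14],1.377))
E
```

```text
[-374.3195 -143.0065   90.5796   -0.0015    0.0009    1.4947]
```

Request:
carry_out --deltas "-374 -143 60 0 0 1.495 0;-374 -143 90 0 0 1.495 0;-374 -143 90 0 0 1.495 0;-374 -143 90 0 0 1.495 0;-374 -143 90 0 0 1.495 0;-374 -143 90 0 0 1.495 0;-374 -143 90 0 0 1.495 0;-374 -143 90 0 0 1.495 0;-374 -143 90 0 0 1.495 0;-374 -143 90 0 0 1.495 0;-374 -143 90 0 0 1.495 0"

```text
time_s: 1.48
eef_pos: [0.4752, 0.3172, 0.1414]
eef_rot: [0.0, 0.771, 0.636, 0.0]
wrist_force: [0.5, -0.1, 0.5]
opening: 0.999
grasp_force: 0.0
```

```bash
python3 - <<'E'
from h import *
print(sensors.get_obs()["time_s"],sensors.get_obs()["eef_pos"],delta([.4756,.316,.024],1.377))
a=vision.camera("side")
cv2.imwrite("pics/s1.png",np.hstack([cv2.resize(a[180:330,220:370],(450,450),interpolation=2)]))
E
```

```text
1.475 [0.4752 0.3172 0.1414] [ -1.0722   0.5917 117.4261   0.0002  -0.0001   0.0028]
```

View pics/s1.png

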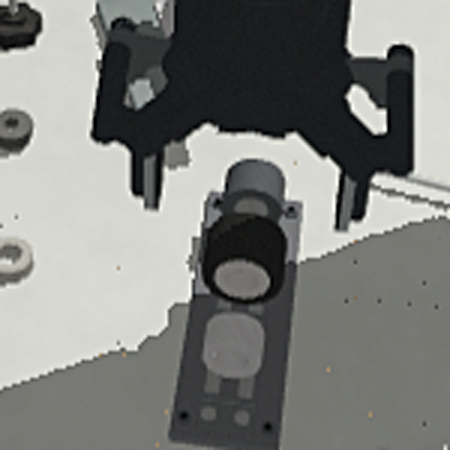

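The gripper is square over the rest (finger tips at about (270,248) and (335,256)); parts are as expected. I go down over the spacer and close.

Request:
carry_out --deltas "-1 0.5 50 0 0 0 0;-1 0.5 90 0 0 0 0;-1 0.5 117 0 0 0 0;-1 0.5 117 0 0 0 0;-1 0.5 117 0 0 0 1;-1 0.5 117 0 0 0 1;-1 0.5 117 0 0 0 1;-1 0.5 117 0 0 0 1;-1 0.5 117 0 0 0 1;-1 0.5 117 0 0 0 1"

```text
time_s: 2.78
eef_pos: [0.477, 0.316, 0.0257]
eef_rot: [0.0, 0.772, 0.635, 0.001]
wrist_force: [-0.5, -1.3, 6.7]
opening: 0.351
grasp_force: 59.3
```

Request:
carry_out --deltas "0 0 -15 0 0 0 1;0 0 -50 0 0 0 1;0 0 -90 0 0 0 1;0 0 -90 0 0 0 1;0 0 -90 0 0 0 1"

```text
time_s: 3.4
eef_pos: [0.4755, 0.3155, 0.1143]
eef_rot: [-0.0, 0.772, 0.635, -0.0]
wrist_force: [-1.0, 0.7, -0.7]
opening: 0.353
grasp_force: 59.5
```

```bash
python3 - <<'E'
from h import *
o=sensors.get_obs();print(o["eef_pos"],o["wrist_force"],o["torque"],delta([.4452,.1443,.0917],1.783))
E
```

```text
[0.4755 0.3155 0.1143] [-0.9599  0.6855 -0.7213] [ 0.0296 -0.0085  0.0108] [-173.8306    3.2962   22.5782   -0.0003    0.0001   -0.4062]
```

Request:
carry_out --deltas "-50 1 0 0 0 -0.1 1;-100 2 0 0 0 -0.25 1;-150 3 5 0 0 -0.406 1;-174 3.3 15 0 0 -0.406 1;-174 3.3 22.5 0 0 -0.406 1;-174 3.3 22.5 0 0 -0.406 1;-174 3.3 22.5 0 0 -0.406 1"

```text
time_s: 4.28
eef_pos: [0.4456, 0.1451, 0.0917]
eef_rot: [-0.0, 0.628, 0.778, -0.0]
wrist_force: [0.2, 0.3, -0.7]
opening: 0.356
grasp_force: 59.5
```

```bash
python3 - <<'E'
from h import *
o=sensors.get_obs();print(o["eef_pos"],o["wrist_force"],o["torque"],delta([.4452,.1443,.0917],1.783))
a=vision.camera("side");b=vision.camera("top")
cv2.imwrite("pics/s2.png",np.hstack([cv2.resize(a[130:230,250:350],(400,400),interpolation=2),cv2.resize(b[180:280,220:320],(400,400),interpolation=2)]))
E
```

```text
[0.4456 0.1451 0.0917] [ 0.2245  0.3464 -0.7278] [-0.0759 -0.0317 -0.0334] [-0.7098 -0.5899 -0.0425 -0.0004 -0.0002  0.0009]
```

View pics/s2.png

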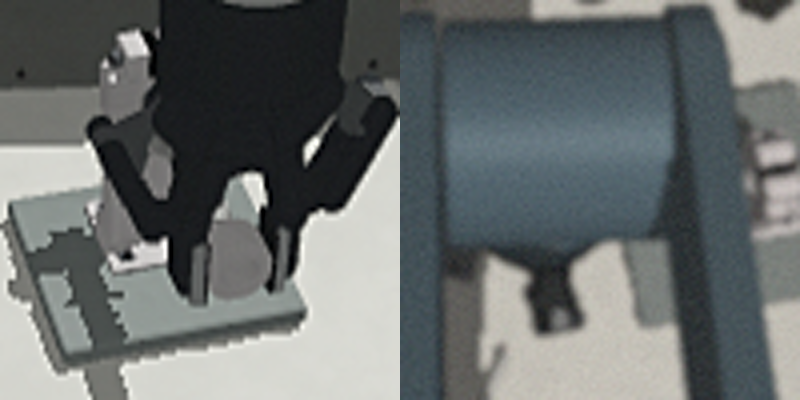

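```bash
python3 - <<'E'
from h import *
g=cv2.cvtColor(vision.camera("side"),6)
for r in range(182,206,2): print(r,g[r,298:323])
E
```

```text
182 [ 24  27  26  24  21  70 172 181 163 143 149 148 149 147 147 148 187   0
  14  22  27  28  26  30  27]
184 [ 28  30  28  22  29 136 175 166 136 114 126 137 135 143 146 157 121   6
  21  23  25  26  26  27  28]
186 [ 27  27  27  24  71 124 117 114 114 113 112 111 113 112 110 131  84   9
  23  23  23  43  50  29  22]
188 [ 29  28  25  35 111 119 116 115 115 115 115 116 113 111 112 116 120  30
  15  18  22  59 106 103  63]
190 [ 24  21  36  35 114 118 116 115 115 116 116 115 117 115 115 112 115 120
  32  13  18  40 105 101  37]
192 [ 70 104 101  75  67 119 116 116 115 117 116 117 117 116 118 117 117 118
 124  33  13  63 103 100  31]
194 [ 98  98  96  49  76 121 120 115 116 114 118 115 114 112 112 115 114 116
 118 127   7  83 100  96  16]
196 [ 97  95  96  46  97 120 115 112 110 112 113 113 114 112 110 107 107 116
 118 118   8  88 100  80   7]
198 [ 97  98  95  29 105 119 116 112 114 114 114 114 112 112 110 110 112 117
 120  85  21 102  95  48  47]
200 [ 97  96  97  28 124 117 115 108 111 113 115 116 114 116 115 117 111 120
  77   4  40  98  93 147 156]
202 [ 99  96  95  29 133 113 112 112 114 114 116 115 114 114 111 117 141 159
 115  37  72 108 113 154 147]
204 [ 92  92  84  50 167 158 138 132 125 127 127 127 140 135 153 151 150 150
 151 154 155 151 148 148 147]
```

```bash
python3 - <<'E'
from h import *
c=cast("side",[[309.6,194.5]],.11)[0];print(c,"axle x there",.4744-.2002*c[1])
E
```

```text
[0.4426 0.1457 0.11  ] axle x there 0.4452262446281713
```

The picture shows the spacer between the fingers (around (309,195)) in front of the axle, level and lined up within about 2 mm. I push it on in small steps, watching the force.

Request:
carry_out --deltas "-6 0 0 0 0 0 1;-12 0 0 0 0 0 1;-18 0 0 0 0 0 1;-24 0 0 0 0 0 1;-24 0 0 0 0 0 1"

```text
time_s: 5.05
eef_pos: [0.4513, 0.1199, 0.0923]
eef_rot: [0.001, 0.629, 0.778, -0.0]
wrist_force: [-0.7, -1.9, 4.1]
opening: 0.355
grasp_force: 59.9
```

Request:
carry_out --deltas "0 0 -1 0 0 0 1;0 0 -1 0 0 0 1"

```text
time_s: 5.3
eef_pos: [0.4508, 0.1205, 0.0929]
eef_rot: [0.0, 0.628, 0.778, -0.0]
wrist_force: [-0.4, -2.6, 2.3]
opening: 0.353
grasp_force: 59.8
```

```bash
python3 - <<'E'
from h import *
o=sensors.get_obs();print(o["eef_pos"],o["wrist_force"],o["torque"])
E
```

```text
[0.4508 0.1205 0.0929] [-0.399  -2.6474  2.2577] [-0.3541  0.0254 -0.0154]
```

Request:
carry_out --deltas "-2 0 -0.5 0 0 0 1;-4 0 -0.5 0 0 0 1;-6 0 -0.5 0 0 0 1;-6 0 -0.5 0 0 0 1"

```text
time_s: 5.8
eef_pos: [0.4518, 0.1146, 0.0931]
eef_rot: [0.0, 0.628, 0.778, -0.0]
wrist_force: [-1.4, 0.3, 1.1]
opening: 0.354
grasp_force: 59.6
```

Request:
carry_out --deltas "-2 0 0 0 0 0 1;-4 0 0 0 0 0 1;-6 0 0 0 0 0 1;-8 0 0 0 0 0 1;-8 0 0 0 0 0 1"

```text
time_s: 6.42
eef_pos: [0.4535, 0.1066, 0.0931]
eef_rot: [0.0, 0.628, 0.778, -0.0]
wrist_force: [-1.6, 0.8, -1.0]
opening: 0.356
grasp_force: 59.4
```

```bash
python3 - <<'E'
from h import *
o=sensors.get_obs();print(o["eef_pos"],o["wrist_force"],o["torque"])
a=vision.camera("side");b=vision.camera("top")
cv2.imwrite("pics/s3.png",cv2.resize(a[130:220,255:345],(540,540),interpolation=2))
E
```

```text
[0.4535 0.1066 0.0931] [-1.5628  0.8078 -0.9515] [0.0933 0.2876 0.0331]
```

View pics/s3.png

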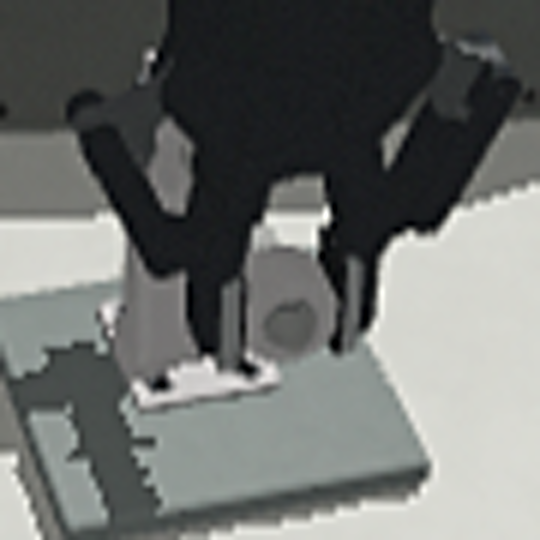

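The spacer is threaded: the axle tip shows inside its bore at (303,184). Pushing on.

Request:
carry_out --deltas "-5 0 0 0 0 0 1;-10 0 0 0 0 0 1;-15 0 0 0 0 0 1;-20 0 0 0 0 0 1;-20 0 0 0 0 0 1"

```text
time_s: 7.15
eef_pos: [0.4579, 0.0867, 0.0932]
eef_rot: [0.0, 0.629, 0.778, -0.0]
wrist_force: [-1.0, -2.0, -4.4]
opening: 0.357
grasp_force: 59.5
```

```bash
python3 - <<'E'
from h import *
o=sensors.get_obs();print(o["eef_pos"],o["wrist_force"],o["torque"])
E
```

```text
[0.4579 0.0867 0.0932] [-1.007  -2.0166 -4.429 ] [-0.3356  0.1139 -0.002 ]
```

Request:
carry_out --deltas "-3 0 0.7 0 0 0 1;-8 0 0.7 0 0 0 1;-13 0 0.7 0 0 0 1;-18 0 0.7 0 0 0 1;-22 0 0.7 0 0 0 1;-22 0 0.7 0 0 0 1"

```text
time_s: 7.9
eef_pos: [0.4627, 0.0657, 0.0927]
eef_rot: [0.0, 0.629, 0.778, 0.0]
wrist_force: [-0.5, 0.0, -0.9]
opening: 0.356
grasp_force: 59.8
```

```bash
python3 - <<'E'
from h import *
o=sensors.get_obs();print(o["eef_pos"],o["wrist_force"],o["torque"])
E
```

```text
[0.4627 0.0657 0.0927] [-0.5449  0.0135 -0.8746] [-0.0529  0.0003  0.046 ]
```

Free sliding now. Approach the shoulder gently.

Request:
carry_out --deltas "-2 0 0 0 0 0 1;-4 0 0 0 0 0 1;-5 0 0 0 0 0 1;-6 0 0 0 0 0 1;-6 0 0 0 0 0 1"

```text
time_s: 8.52
eef_pos: [0.4633, 0.0623, 0.0926]
eef_rot: [-0.001, 0.628, 0.778, 0.001]
wrist_force: [-1.4, 9.9, 2.8]
opening: 0.355
grasp_force: 60.2
```

Contact at about 10 N, apparently the shoulder. Release, rise, and look.

Request:
carry_out --deltas "2 0 0 0 0 0 0.3;2 0 0 0 0 0 0;2 0 0 0 0 0 0;2 0 0 0 0 0 0;2 0 -40 0 0 0 0;30 0 -80 0 0 0 0;90 0 -90 0 0 0 0;150 0 -90 0 0 0 0;200 0 -90 0 0 0 0;200 0 -90 0 0 0 0"

```text
time_s: 9.78
eef_pos: [0.4205, 0.2584, 0.1827]
eef_rot: [-0.0, 0.626, 0.779, 0.0]
wrist_force: [0.5, -0.0, 0.6]
opening: 1.007
grasp_force: 0.0
```

```bash
python3 - <<'E'
from h import *
o=sensors.get_obs();print(o["eef_pos"],o["wrist_force"])
print("spacer top0",cast("top",[[177.8,222]],.060),"roller top0",cast("top",[[200,225],[192.5,224],[207.5,226]],.0745), "cap top0",cast("top",[[223.5,231],[217.3,230],[230,232]],.064))
a=vision.camera("side")
cv2.imwrite("pics/s4.png",np.hstack([cv2.resize(a[130:230,240:340],(400,400),interpolation=2),cv2.resize(a[225:325,240:340],(400,400),interpolation=2)]))
E
```

```text
[0.4205 0.2584 0.1827] [ 0.5084 -0.0214  0.6294]
spacer top0 [[0.4748 0.3154 0.06  ]] roller top0 [[0.4674 0.263  0.0745]
 [0.4692 0.28   0.0745]
 [0.4656 0.2461 0.0745]] cap top0 [[0.4565 0.2101 0.064 ]
 [0.4584 0.2243 0.064 ]
 [0.4546 0.1953 0.064 ]]
```

View pics/s4.png

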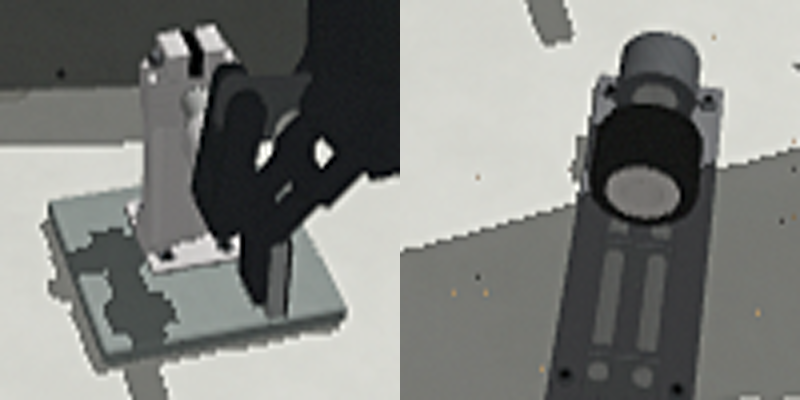

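The arm hides the axle at (300,175); the roller and cap on the rest are undisturbed. I move aside for one look.

Request:
carry_out --deltas "0 -60 -20 0 0 0 0;20 -120 -20 0 0 0 0;20 -130 -20 0 0 0 0"

```text
time_s: 10.2
eef_pos: [0.2879, 0.2469, 0.202]
eef_rot: [-0.0, 0.628, 0.778, -0.001]
wrist_force: [0.8, -0.5, 0.2]
opening: 1.001
grasp_force: 0.0
```

```bash
python3 - <<'E'
from h import *
a=vision.camera("side");b=vision.camera("top")
b=np.clip(b*1.4,0,255).astype(np.uint8)
cv2.imwrite("pics/s5.png",np.hstack([cv2.resize(a[140:200,270:330],(400,400),interpolation=2),cv2.resize(b[200:260,255:315],(400,400),interpolation=2)]))
E
```

```text
(no output)
```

View pics/s5.png

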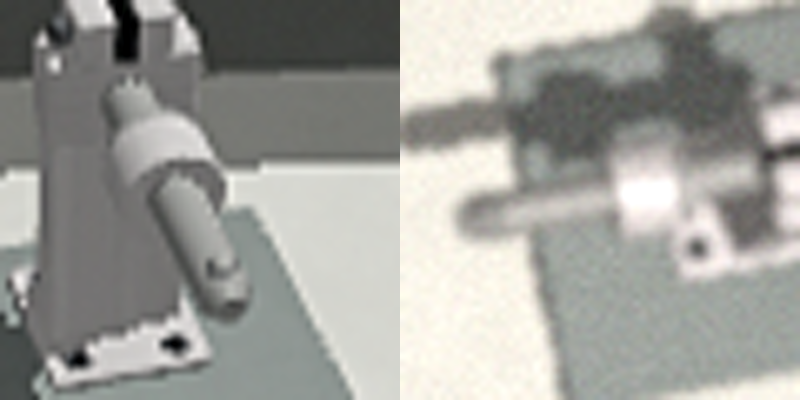

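Spacer sits against the shoulder (side: body about (295,163), ball visible at (303,180)); free axle in the top view about 23 px ≈ 50 mm, which fits "home". Now the roller.

```bash
python3 - <<'E'
from h import *
print(delta([.464,.257,.12],1.377),delta([.464,.257,.032],1.377))
E
```

```text
[-26.8831 171.9568  82.9529   0.0012   0.       0.4054] [-26.8597 171.8572 170.9528   0.0012   0.       0.4054]
```

Request:
carry_out --deltas "-10 60 10 0 0 0.1 0;-20 120 50 0 0 0.25 0;-27 172 83 0 0 0.405 0;-27 172 83 0 0 0.405 0;-27 172 125 0 0 0.405 0;-27 172 171 0 0 0.405 0;-27 172 171 0 0 0.405 0;-27 172 171 0 0 0.405 1;-27 172 171 0 0 0.405 1;-27 172 171 0 0 0.405 1;-27 172 171 0 0 0.405 1;-27 172 171 0 0 0.405 1"

```text
time_s: 11.8
eef_pos: [0.466, 0.2583, 0.0343]
eef_rot: [0.001, 0.772, 0.636, 0.002]
wrist_force: [-1.3, -0.9, 7.5]
opening: 0.516
grasp_force: 60.1
```

Request:
carry_out --deltas "0 0 -15 0 0 0 1;0 0 -50 0 0 0 1;0 0 -80 0 0 0 1;0 0 -80 0 0 0 1"

```text
time_s: 12.3
eef_pos: [0.4666, 0.2585, 0.1156]
eef_rot: [0.001, 0.772, 0.636, 0.003]
wrist_force: [-0.5, -0.8, -1.1]
opening: 0.522
grasp_force: 61.9
```

```bash
python3 - <<'E'
from h import *
o=sensors.get_obs();print(o["eef_pos"],o["wrist_force"],delta([.4435,.154,.0935],1.783))
E
```

```text
[0.4666 0.2585 0.1156] [-0.4607 -0.7597 -1.0955] [-107.1036   -2.7853   21.7527    0.0072   -0.002    -0.4049]
```

Request:
carry_out --deltas "-50 -1 0 0 0 -0.15 1;-90 -2 5 0 0 -0.3 1;-107 -3 15 0 0 -0.405 1;-107 -3 22 0 0 -0.405 1;-107 -3 22 0 0 -0.405 1;-107 -3 22 0 0 -0.405 1"

```text
time_s: 13.05
eef_pos: [0.4409, 0.154, 0.0897]
eef_rot: [0.0, 0.628, 0.778, 0.0]
wrist_force: [-0.1, -0.8, -0.3]
opening: 0.513
grasp_force: 61.8
```

```bash
python3 - <<'E'
from h import *
o=sensors.get_obs();print(o["eef_pos"],o["wrist_force"],delta([.4435,.154,.0935],1.783))
E
```

```text
[0.4409 0.154  0.0897] [-0.0949 -0.787  -0.3413] [-0.5155  2.5474 -3.7821  0.0002 -0.0001 -0.0002]
```

Request:
carry_out --deltas "-0.5 2.5 -3.8 0 0 0 1;-0.5 2.5 -3.8 0 0 0 1;-0.5 2.5 -3.8 0 0 0 1"

```text
time_s: 13.42
eef_pos: [0.4434, 0.1535, 0.0936]
eef_rot: [0.0, 0.628, 0.778, 0.0]
wrist_force: [0.5, 0.9, -0.3]
opening: 0.519
grasp_force: 61.8
```

```bash
python3 - <<'E'
from h import *
o=sensors.get_obs();print(o["eef_pos"],o["wrist_force"],delta([.4435,.154,.0935],1.783))
a=vision.camera("side");b=cv2.cvtColor(a,6)
for r in range(184,214,2): print(r,b[r,294:326])
E
```

```text
[0.4434 0.1535 0.0936] [ 0.5297  0.9073 -0.3009] [ 0.4912  0.2279  0.0782  0.0004  0.     -0.0001]
184 [ 27  24  28  29  28  24  27  25  37  84 117 182  79  64   1   3   1   0
   1   0  49 181 216 218 224 228 137   0  20  25  25  28]
186 [ 25  27  27  27  28  28  30  27  40  12  15  15  21  19  22  21  23  21
  21  22  18  11   4  11 133 237  74   6  21  24  26  24]
188 [25 29 29 29 27 28 28 19 21 21 23 22 23 22 22 21 22 23 21 21 22 19 21 18
  9 16 83 16 23 23 25 69]
190 [30 28 27 29 29 28 25 22 21 23 24 21 21 22 24 22 22 21 23 20 24 22 22 18
 21 22 21 23 21 22 17 42]
192 [27 26 26 23 30 40 16 21 21 22 22 19 22 22 21 20 21 22 20 23 22 22 22 23
 23 22 22 22 22 21 20 62]
194 [ 27  26  69  78 105  84  16  18  23  22  22  23  19  21  22  23  18  18
  19  19  22  22  22  23  23  23  23  21  21  20  23  85]
196 [25 24 84 99 98 76 14 20 23 21 20 21 21 18 22 20 19 17 15 14 14 25 23 13
 15 17 20 21 23 20 23 90]
198 [ 26  28  98  97  98  59  14  19  20  21  24  24  23  18  17  40  76  93
  94 129 127 126 126 128 108  78  39  11  20  19  23  97]
200 [ 22  24  97  97  98  54  15  22  20  23  22 
[... 195 characters left out ...]
 122 126   4  17  13  57]
204 [ 21  39  96  97 101  28  18  22  21  15  22 104 123 118 115 113 115 117
 115 116 114 115 112 111 116 120 126  90   6  12  57 171]
206 [ 85  62  95  94  97  25  54  18  20  18  26 127 121 117 115 110 113 114
 116 116 116 115 114 120 122 119  55   8  14  74 163 144]
208 [158  97  95 107 114 101 174  42  11  18  18  66 116 123 118 117 117 117
 118 119 120 120 123 114  55   7  14  28  70  89  70  60]
210 [153 156 157 157 154 154 157 165  59  11  16  18  15  66 117 113 112 113
 112 111 119  55   1   2  23  44  57  80  80  74  82 161]
212 [139 134 132 124 118 106  97  87  85  67  50  35  16  17   3   6   8   2
  17  33  31  67  86 100 107 116 114 113 113 171 166 226]
```

```bash
python3 - <<'E'
from h import *
c=cast("side",[[312.8,204.3]],.11)[0];print(c,"axle x there",.4744-.2002*c[1])
E
```

```text
[0.4399 0.172  0.11  ] axle x there 0.4399617793442452
```

Request:
carry_out --deltas "-6 0 0 0 0 0 1;-12 0 0 0 0 0 1;-18 0 0 0 0 0 1;-22 0 0 0 0 0 1;-22 0 0 0 0 0 1"

```text
time_s: 14.1
eef_pos: [0.4479, 0.1314, 0.0934]
eef_rot: [-0.0, 0.629, 0.778, -0.0]
wrist_force: [-0.2, 0.4, -1.0]
opening: 0.517
grasp_force: 61.8
```

Request:
carry_out --deltas "-3 0 0 0 0 0 1;-6 0 0 0 0 0 1;-9 0 0 0 0 0 1;-9 0 0 0 0 0 1"

```text
time_s: 14.6
eef_pos: [0.4503, 0.1225, 0.0938]
eef_rot: [0.001, 0.628, 0.778, -0.0]
wrist_force: [1.1, -2.0, 2.4]
opening: 0.514
grasp_force: 62.2
```

Request:
carry_out --deltas "-2 0 0 0 0 0 1;-4 0 0 0 0 0 1;-6 0 0 0 0 0 1;-6 0 0 0 0 0 1"

```text
time_s: 15.1
eef_pos: [0.4512, 0.1166, 0.0935]
eef_rot: [0.0, 0.628, 0.778, -0.0]
wrist_force: [0.3, -1.7, 3.9]
opening: 0.516
grasp_force: 62.2
```

Request:
carry_out --deltas "-2 0 0 0 0 0 1;-4 0 0 0 0 0 1;-6 0 0 0 0 0 1;-8 0 0 0 0 0 1;-8 0 0 0 0 0 1"

```text
time_s: 15.72
eef_pos: [0.4528, 0.1087, 0.0934]
eef_rot: [0.0, 0.628, 0.778, -0.0]
wrist_force: [0.0, -1.3, 3.9]
opening: 0.516
grasp_force: 62.3
```

Request:
carry_out --deltas "-3 0 0 0 0 0 1;-6 0 0 0 0 0 1;-9 0 0 0 0 0 1;-12 0 0 0 0 0 1;-15 0 0 0 0 0 1;-15 0 0 0 0 0 1"

```text
time_s: 16.48
eef_pos: [0.4561, 0.0937, 0.0935]
eef_rot: [0.001, 0.628, 0.778, -0.0]
wrist_force: [-0.2, -2.2, 2.8]
opening: 0.521
grasp_force: 62.2
```

Request:
carry_out --deltas "-2 0 0 0 0 0 1;-4 0 0 0 0 0 1;-6 0 0 0 0 0 1;-8 0 0 0 0 0 1;-8 0 0 0 0 0 1"

```text
time_s: 17.1
eef_pos: [0.4574, 0.0867, 0.0932]
eef_rot: [-0.0, 0.628, 0.778, -0.0]
wrist_force: [0.2, -0.1, -1.3]
opening: 0.52
grasp_force: 61.9
```

Request:
carry_out --deltas "-1 0 0 0 0 0 1;-2 0 0 0 0 0 1;-3 0 0 0 0 0 1;-4 0 0 0 0 0 1;-4 0 0 0 0 0 1"

```text
time_s: 17.73
eef_pos: [0.4582, 0.0837, 0.0934]
eef_rot: [-0.001, 0.628, 0.778, 0.001]
wrist_force: [-0.7, 5.7, -0.1]
opening: 0.519
grasp_force: 62.0
```

Request:
carry_out --deltas "-1 0 0 0 0 0 1;-1 0 0 0 0 0 1;-1 0 0 0 0 0 1"

```text
time_s: 18.1
eef_pos: [0.4582, 0.0837, 0.0934]
eef_rot: [-0.001, 0.628, 0.778, 0.001]
wrist_force: [-1.8, 9.7, 1.8]
opening: 0.521
grasp_force: 62.1
```

Request:
carry_out --deltas "2 0 0 0 0 0 0.3;2 0 0 0 0 0 0;2 0 0 0 0 0 0;2 0 0 0 0 0 0;2 0 -50 0 0 0 0;30 -60 -90 0 0 0 0;60 -110 -90 0 0 0 0;60 -140 -90 0 0 0 0;60 -140 -90 0 0 0 0;60 -140 -90 0 0 0 0"

```text
time_s: 19.35
eef_pos: [0.3101, 0.111, 0.1839]
eef_rot: [0.001, 0.628, 0.778, 0.001]
wrist_force: [0.0, 0.8, -0.4]
opening: 1.003
grasp_force: 0.0
```

```bash
python3 - <<'E'
from h import *
o=sensors.get_obs();print(o["eef_pos"],delta([.455,.208,.12],1.377),delta([.455,.208,.027],1.377))
a=cv2.cvtColor(vision.camera("side"),6)
for r in range(158,190,2): print(r,a[r,284:316])
E
```

```text
[0.3101 0.111  0.1839] [ 64.4378 161.9305  64.1796   0.002    0.0001   0.4054] [ 64.4848 161.7546 157.1794   0.002    0.0001   0.4054]
158 [112 111  78  78 119 146 176 182 202 205 211 216 221 224 187 142 112 118
 120 120 120 119 119 119 119 118 119 119 119 117 118 119]
160 [111 113  98 130 169 174 181 192 199 206 215 202 208 207 215 215 159 108
 121 125 122 122 121 120 120 120 119 119 119 120 119 119]
162 [116 114 109 141 153 168 181 183 101 115  11  22  26  28  31  32  33  34
  33  32  69 115 126 122 119 118 119 118 118 117 117 116]
164 [115 113 108 125 137 118  10  21  30  34  37  38  40  39  42  41  43  45
  43  42  37  36  74 112 116 169 165 163 164 163 164 163]
166 [116 111 114  78  16  27  32  34  36  37  37  38  38  40  41  41  43  42
  42  44  42  41  31  63 231 226 217 216 216 216 215 216]
168 [119 117  24  17  22  27  30  31  33  33  36  36  36  39  38  40  42  44
  43  44  44  43  40  30  57 223 222 215 214 214 215 213]
170 [123  90   8  18  24  28  30  28  32  33  33  35  37  37  37  37  38  38
  36  34  38  37  39  39  30  57 226 223 215 214 214 213]
172 [125  35  11  19
[... 494 characters left out ...]
  11  16 115 232 216 212]
180 [115 117 120  87  35  15  21  18  17  69 126 118 117  81  80  82  86  64
  86  97  81  67  97 125 123   6   9  32 140 220 217 212]
182 [116 115 117 119  91   3  16  16  19  75 126 118 116  99  84  82  84  90
  94  95  90  90  90 102  23   7  54 140 151 143 211 213]
184 [115 117 116 117 123  93   8  17  18  18  91 120 121 120 102  87  91  93
  92  93  91  89  88  57  23 107 161 150 146 143 144 213]
186 [115 115 115 114 118 123 107  49   6  10  10   6  36  89 118  91  80  91
  90  91  87  84  95 125 160 153 149 148 146 145 143 143]
188 [117 114 114 111 110 113 111 166 165 144 146 112  75  33  32  71  36  39
  93 126 121 132 154 150 149 148 149 148 149 149 147 143]
```

Roller is on, its tyre directly behind the bright spacer and the axle's tip protruding through the hub. Now the cap.

Request:
carry_out --deltas "30 50 10 0 0 0.1 0;64 110 50 0 0 0.25 0;64 162 64 0 0 0.405 0;64 162 64 0 0 0.405 0;64 162 110 0 0 0.405 0;64 162 157 0 0 0.405 0;64 162 157 0 0 0.405 0;64 162 157 0 0 0.405 1;64 162 157 0 0 0.405 1;64 162 157 0 0 0.405 1;64 162 157 0 0 0.405 1;64 162 157 0 0 0.405 1"

```text
time_s: 20.9
eef_pos: [0.4555, 0.2081, 0.0285]
eef_rot: [0.001, 0.772, 0.636, 0.002]
wrist_force: [-1.9, -0.6, 8.5]
opening: 0.401
grasp_force: 58.8
```

Request:
carry_out --deltas "0 0 -15 0 0 0 1;0 0 -50 0 0 0 1;0 0 -85 0 0 0 1;0 0 -85 0 0 0 1;0 0 -85 0 0 0 1;0 0 -85 0 0 0 1"

```text
time_s: 21.65
eef_pos: [0.453, 0.2076, 0.1104]
eef_rot: [-0.001, 0.772, 0.636, -0.001]
wrist_force: [0.1, -0.5, -0.4]
opening: 0.406
grasp_force: 60.1
```

```bash
python3 - <<'E'
from h import *
print(delta([.4443,.150,.0928],1.783))
E
```

```text
[-58.1858   2.5319  17.6474  -0.0021   0.0004  -0.4053]
```

Request:
carry_out --deltas "-20 1 0 0 0 -0.15 1;-45 2 5 0 0 -0.3 1;-58 2.5 17.6 0 0 -0.405 1;-58 2.5 17.6 0 0 -0.405 1;-58 2.5 17.6 0 0 -0.405 1;-58 2.5 17.6 0 0 -0.405 1;-58 2.5 17.6 0 0 -0.405 1"

```text
time_s: 22.52
eef_pos: [0.4456, 0.1508, 0.0941]
eef_rot: [0.0, 0.628, 0.778, 0.0]
wrist_force: [-0.2, -0.4, -0.1]
opening: 0.404
grasp_force: 60.1
```

```bash
python3 - <<'E'
from h import *
o=sensors.get_obs();print(o["eef_pos"],o["wrist_force"],delta([.4443,.150,.0928],1.783))
a=vision.camera("side");b=cv2.cvtColor(a,6)
for r in range(180,212,2): print(r,b[r,296:326])
E
```

```text
[0.4456 0.1508 0.0941] [-0.2398 -0.3855 -0.1312] [-0.5218 -1.3939  1.2616  0.0005  0.     -0.0001]
180 [ 27  29  26  28  29  29  28  26  20  47 168 119 124   5  10  32 141 221
 218 214 222 238 138  11  24  28  28  28  28  29]
182 [ 26  26  27  29  28  26  25  33  70 168 176 137  18   5  58 145 154 146
 215 223 172   0  26  19  25  28  27  28  27  30]
184 [ 25  28  28  30  28  23  31 140 184 101  94  59  43  46  68  63 130 144
 155 234 128   4  20  25  26  26  28  26  30  26]
186 [ 29  27  27  28  27  28  33  43  42  44  46  46  45  47  45  45  41  34
  66 159  77  11  21  23  24  25  24  26  25  24]
188 [ 29  30  27  29  27  30  50  46  47  47  47  48  46  46  46  45  46  44
  44  42  20  18  22  21  27 102 105  67  25  17]
190 [ 26  29  27  25  24  40  48  46  45  46  47  47  48  47  48  46  46  46
  43  46  48  24  19  21  19  63 100 101  37  11]
192 [ 26  31  38  60  79  31  48  44  46  47  49  46  48  46  46  47  45  48
  46  46  46  46  23  18  23  85 100 101  13  14]
194 [ 24  64 101  99 101  10  47  47  48  48  48  49  46  47  44  45  46  45
  47  47  46  50  49  21  24  90 10
[... 330 characters left out ...]
 86  87  88  92
  93  92  52  45  46  42  65  99  91 108 189 230]
202 [ 25  97  97  97  53  41  45  46  47  59  93  90  90  88  87  88  91  94
  88  50  42  42  34  15  77  89  92 152 181 224]
204 [ 32  93  97  96  47 100  39  44  48  44  53  74  86  84  83  82  61  48
  37  37  67 130 141 114 145 156 152 147 144 177]
206 [ 92  82  90  89  42 145 125  78  47  35  37  40  38  36  35  36  64  65
 130 143 159 154 153 151 149 149 147 149 147 139]
208 [156 130 143 157 156 153 152 154 159 161 142 125 125 125 142 162 159 155
 149 143 136 132 127 121 114 102  91  80  68  59]
210 [154 154 153 152 151 151 150 148 142 137 132 126 124 117 106  96  82  74
  70  70  71  72  72  71  69  73  78  73  81 161]
```

```bash
python3 - <<'E'
from h import *
c=cast("side",[[310.9,200.5]],.11)[0];print(c,"axle x there",.4744-.2002*c[1])
E
```

```text
[0.4421 0.1619 0.11  ] axle x there 0.4419838581825746
```

Request:
carry_out --deltas "-5 -1.4 0.8 0 0 0 1;-10 -1.4 0.8 0 0 0 1;-15 -1.4 0.8 0 0 0 1;-18 -1.4 0.8 0 0 0 1;-18 -1.4 0.8 0 0 0 1"

```text
time_s: 23.2
eef_pos: [0.4479, 0.1322, 0.093]
eef_rot: [0.0, 0.629, 0.778, 0.0]
wrist_force: [-0.4, 1.4, -1.5]
opening: 0.403
grasp_force: 60.1
```

Request:
carry_out --deltas "-2 0 0 0 0 0 1;-4 0 0 0 0 0 1;-6 0 0 0 0 0 1;-6 0 0 0 0 0 1"

```text
time_s: 23.7
eef_pos: [0.4491, 0.1268, 0.0932]
eef_rot: [-0.0, 0.628, 0.778, 0.0]
wrist_force: [-2.0, 1.4, 1.8]
opening: 0.398
grasp_force: 60.4
```

Request:
carry_out --deltas "-1 0.5 0 0 0 0 1;-2 0.5 0 0 0 0 1;-3 0.5 0 0 0 0 1;-4 0.5 0 0 0 0 1;-4 0.5 0 0 0 0 1"

```text
time_s: 24.32
eef_pos: [0.4506, 0.1225, 0.0931]
eef_rot: [0.0, 0.628, 0.778, -0.0]
wrist_force: [-0.1, -0.1, 4.3]
opening: 0.401
grasp_force: 60.5
```

Request:
carry_out --deltas "-1 0 0 0 0 0 1;-2 0 0 0 0 0 1;-3 0 0 0 0 0 1;-4 0 0 0 0 0 1;-4 0 0 0 0 0 1"

```text
time_s: 24.95
eef_pos: [0.451, 0.1186, 0.0927]
eef_rot: [-0.0, 0.628, 0.778, -0.0]
wrist_force: [1.1, -2.2, 0.6]
opening: 0.401
grasp_force: 60.2
```

Request:
carry_out --deltas "-1 0 0 0 0 0 1;-2 0 0 0 0 0 1;-3 0 0 0 0 0 1;-3 0 0 0 0 0 1"

```text
time_s: 25.45
eef_pos: [0.4515, 0.1162, 0.0928]
eef_rot: [-0.0, 0.628, 0.778, -0.0]
wrist_force: [-0.9, 1.6, -0.7]
opening: 0.402
grasp_force: 60.1
```

Request:
carry_out --deltas "-0.8 0 0 0 0 0 1;-1.5 0 0 0 0 0 1;-1.5 0 0 0 0 0 1"

```text
time_s: 25.82
eef_pos: [0.4515, 0.1161, 0.0928]
eef_rot: [-0.001, 0.628, 0.778, 0.001]
wrist_force: [-1.8, 9.2, 0.1]
opening: 0.402
grasp_force: 60.1
```

Request:
carry_out --deltas "-0.8 0 0 0 0 0 1;-0.8 0 0 0 0 0 1;-0.8 0 0 0 0 0 1"

```text
time_s: 26.2
eef_pos: [0.4515, 0.1161, 0.0928]
eef_rot: [-0.002, 0.628, 0.778, 0.001]
wrist_force: [-1.2, 12.6, 0.2]
opening: 0.401
grasp_force: 60.1
```

Request:
carry_out --deltas "0.8 0 0 0 0 0 0;0.8 0 0 0 0 0 0;0.8 0 0 0 0 0 0;0.8 0 0 0 0 0 0;0.8 0 0 0 0 0 0;0 0 -50 0 0 0 0;30 -60 -90 0 0 0 0;60 -110 -90 0 0 0 0;60 -140 -90 0 0 0 0;60 -140 -90 0 0 0 0"

```text
time_s: 27.45
eef_pos: [0.3011, 0.1432, 0.183]
eef_rot: [0.0, 0.628, 0.778, 0.0]
wrist_force: [0.0, 0.2, 0.9]
opening: 1.003
grasp_force: 0.0
```

```bash
python3 - <<'E'
from h import *
o=sensors.get_obs();print(o["eef_pos"],o["wrist_force"])
a=vision.camera("side");b=np.clip(vision.camera("top")*1.4,0,255).astype(np.uint8)
cv2.imwrite("pics/s6.png",np.hstack([cv2.resize(a[140:200,265:325],(400,400),interpolation=2),cv2.resize(b[200:260,250:310],(400,400),interpolation=2)]))
E
```

```text
[0.3011 0.1432 0.183 ] [0.0033 0.213  0.8786]
```

View pics/s6.png

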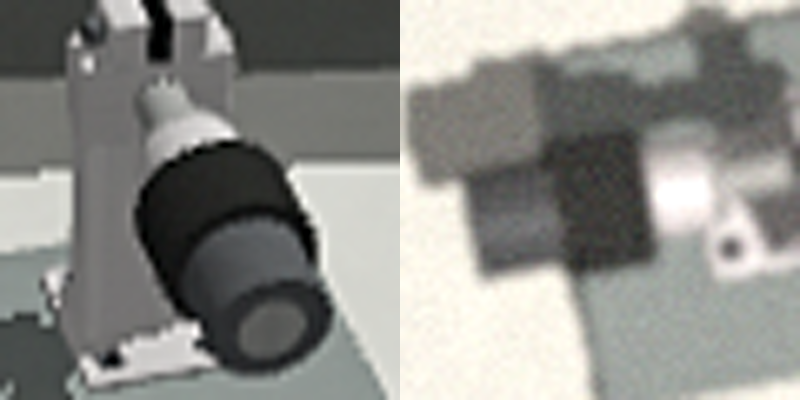

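The picture shows spacer, roller and cap without gaps on the axle. In the top view the stack runs from about (260,234) to (297,229), roughly 77 mm against the nominal 78. Handing in.

```bash
python3 -c "
from bench import ctrl
print(ctrl.hand_in())"
```

```text
the job is handed in; nothing more can be done
None
```

I threaded the spacer, then the roller, then the end cap onto the axle and handed the job in at about 27.5 s. The stack looks gap-free against the shoulder, and the force readings suggest the ball has snapped into the cap, though I couldn't see it directly. The highest push I measured was about 13 N.

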